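One turn down on the mould press

ROBOT

A 7-joint arm with a two-finger parallel gripper is mounted at the origin on the work surface. World frame = base frame: x ahead of the robot, y to its left, z up, the work surface at z = 0. Lengths are in m, angles in degrees, forces in N, time in s.
With the tool pointing down it reaches from about 0.425 to 0.95 m from the base axis. Payload 4.7 kg.
Tool frame: the origin (TCP) lies at the very end of the fingers, on their centre line; the grasp point (between the pads) lies 19 mm behind it; z points along the fingers, y is the line along which they close (so a half turn about z gives the same grasp; the last joint's range is limited). The gripper opens to 87 mm and grips with 3 to 60 N. Pads are 19 mm wide; open, the fingers measure 117 mm over their backs; the gripper's body (75 mm by 190 mm) begins 51 mm behind the grasp point.
Start: joints at [-67.718, 26.849, -2.785, 87.806, 1.381, 65.374, -4.715], TCP at [0.274, 0.617, 0.223] pointing down, gripper open.
Joint ranges: [-148.3, 148.3], [-19.14, 114.17], [-79.39, 73.82], [5.75, 140.21], [-59.74, 239.74], [12.07, 113.84], [-152.46, 152.46]. Speed limits (degrees/s): [147.25, 147.25, 180, 180, 180, 180, 180].

INTERFACE

Orientations are given as [roll, pitch, yaw] about the fixed x, y, z axes, in that order (R = Rz(yaw) Ry(pitch) Rx(roll)).
In Python, from bench import ctrl gives the robot as it stands.
- The arm moves only by the tool send_rows, never from a script. Its arguments are lists of equal length, an entry for each row: "delta_pos": the shift along the tool's x, y, z in cm, a list of three; "rotation": the turn, a rotation vector about the tool's x, y, z in degrees, a list of three; "jaw": the closure, from 0 (fully open) to 1 (shut). A call has 1 to 20 rows; each row is the pose to reach, as a shift and turn from the pose commanded when the call began, along the tool's axes at that moment; what a row does not reach only later rows make up. A row lasts 1/8 s, in which the tool goes at most 62.5 mm and 10.7 degrees, less where a joint would pass 70% of its speed; a pose out of reach is approached as far as the arm can. A call with a gripper value outside its range is refused whole. The fingers move at their own pace and stop on an object; "grip_force" is the grip in N (left out, the last holds). Time passes only in rows, so rows that repeat a pose let the fingers close. It gives the time, the measured TCP pose, the force, the opening and the grip force at its end, in the units of the state.
- ctrl.state(): the state, without advancing time (a new reading comes with each control period).
- ctrl.snapshot(name): name is "side" or "top" or "wrist"; returns the picture (480x640x3 uint8, blue, green, red); there is no depth.
- ctrl.calibration(name): a dict with "K" (3x3 intrinsics, pixels), "k1" (the pictures are not rectified: a ray, as slopes to the right and down, at radius r is drawn at 1 + k1 r^2 times it, then the intrinsics apply), "pose" (4x4, takes a point from camera to world coordinates). Camera axes: x right, y down, z forward; pixel columns grow to the right and rows downward; lengths in m; the calibration is good to about 2 mm. A picture is of the moment at which its call begins: read the wrist's pose just before it. calibration takes no time and is no camera call; for the wrist camera it gives the pose at the moment of the call.
- ctrl.hand_in(): hands the job in; it is judged then, once.
The state is a dict: "t": time; "joint_pos": joint angles; "joint_velocities": joint speeds; "joint_efforts": joint torques, N m; "position": TCP position; "tool_rot": TCP orientation; "wrist_force": force on the tool from outside, world axes, zero at the start; "torque": the same for the moment, N m; "opening": finger opening in m; "finger_force": force on a finger pad.
Only numpy, scipy, OpenCV 4.12 (cv2) and the standard library are available. Lean on these libraries where they do the work, as an engineer would, in place of code of your own. Each camera call takes 0.05 s, during which the arm holds its last target. There are 200 camera calls.

TASK

Bring the plate of the mould press down by exactly one full turn of its hand wheel: push the wheel round clockwise, seen from above, by the wooden handle standing up from its rim, until the handle is back where it began. Push the handle with the fingertips or the outside of the fingers, without gripping it and without pushing on the rim or spokes. Leave the other things on the bench where they are and finish clear of the press.

Things in the scene. Friction and masses are not known exactly. Their poses are not given: they have to be found in the camera images.
- wheel_turn (a joint): Angle of the press's hand wheel about its upright axis, rad. It grows as the wheel turns clockwise seen from above (which lowers the plate, 6 mm a turn); 0 when the handle is on the press's -x side. It starts anywhere from -2.6 to 2.6; one turn is 2 pi more than the start. It turns freely from -4 to 12 with no stop, click or spring at one turn; it resists with about 0.15 N m (2 to 3 N at the handle) and stays where it is left.
- wheel_hub (a point): Centre of the hand wheel, on its axis, at the height of the rim's centre line, 130 mm above the bench. The wheel lies level on top of the press: dark steel rim of 14 mm round bar, 150 mm across outside, three straight spokes 12 mm thick, a hub 36 mm across whose middle rises to 19 mm above this point.
- handle_mid (a point): Middle of the upright wooden handle, which stands on the rim at the end of one spoke, 68 mm from the wheel's axis and turning with it. The handle is a round grip 26 mm in diameter; it stands from the rim's top (7 mm above the rim's centre line) to 62 mm above the rim's centre line, i.e. up to 27 mm above this point. It is the only thing that rises more than 20 mm above the wheel.
- press: Bench mould press, fixed to the bench: green base plate 220 mm (x) by 300 mm (y) by 16 mm, origin at the centre of its underside; two steel columns at y = -100 and +100 mm, a green crosshead 56 by 250 mm between them with its top 108 mm above the bench (column nuts to 120 mm), a plaster mould and a moving steel plate below it, the hand wheel above. Its z axis is up and is the wheel's axis.
- wheel: The hand wheel as one piece, turning: origin on its axis at the rim's centre line, z up, the handle along its -x, 68 mm out. In the clockwise turn the handle's trailing side is the one to push on; rim, spokes and hub are not to be pushed on.
- cup: Loose bystander: terracotta cup 54 mm across, 60 mm high, on the press's base plate at its front left corner; origin under its centre.
- weight: Loose bystander: steel weight with a knob, 48 mm across, 48 mm high, on the press's base plate at its back right corner; origin under its centre.
- jar: Loose bystander: lidded jar 64 mm across, 90 mm high, left of the press; origin under its centre.
- rib: Loose bystander: flat wooden shaping rib 100 by 50 by 9 mm, right of the press; origin under its centre.
- brush: Loose bystander: brush lying right of the press; origin under its middle.
- bowl: Loose bystander: white bowl 110 mm across, 50 mm high, right of and behind the press; origin under its centre.
- roller: Loose bystander: wooden roller 26 mm thick, about 160 mm long, lying left of the press; origin under its middle.

How it is judged (in metres and radians):
On the way:
1. the handle passes the far side of its circle from where it began (distance of handle_mid from where it was at the start of the episode above 0.12 m).
At the end, for the whole second after the job is handed in: The wheel is one full turn clockwise from its start, at rest, its handle within 12 mm of where it began; no bystander is more than 30 mm from its place (value of joint wheel_turn between 3.4 and 9.2 rad and distance of handle_mid from where it was at the start of the episode below 0.012 m and velocity of joint wheel_turn between -0.05 and 0.05 rad/s and not (distance of any of cup, weight, jar, rib, brush, bowl, roller from where it was at the start of the episode above 0.03 m)); the robot touches nothing.
It fails at once if the handle is pinched: pressed by the fingers on two opposite sides at once (more than 2 N each) ((contact force between the fingers and handle_lead above 2 N and contact force between the fingers and handle_trail above 2 N) or (contact force between the fingers and handle_inner above 2 N and contact force between the fingers and handle_outer above 2 N)).
It fails at once if the fingers push on the wheel's rim, spokes or hub (more than 5 N) (contact force between the fingers and hub above 5 N or contact force between the fingers and rim0 above 5 N or contact force between the fingers and rim1 above 5 N or contact force between the fingers and rim10 above 5 N or contact force between the fingers and rim11 above 5 N or contact force between the fingers and rim2 above 5 N or contact force between the fingers and rim3 above 5 N or contact force between the fingers and rim4 above 5 N or contact force between the fingers and rim5 above 5 N or contact force between the fingers and rim6 above 5 N or contact force between the fingers and rim7 above 5 N or contact force between the fingers and rim8 above 5 N or contact force between the fingers and rim9 above 5 N or contact force between the fingers and spoke0 above 5 N or contact force between the fingers and spoke1 above 5 N or contact force between the fingers and spoke2 above 5 N).
It fails at once if the wheel is turned far past one turn, or wound back (value of joint wheel_turn above 9.6 rad or value of joint wheel_turn below -3.1 rad).
It fails at once if a bystander is lifted, carried or knocked more than 30 mm from its place (distance of any of cup, weight, jar, rib, brush, bowl, roller from where it was at the start of the episode above 0.03 m).
It also fails if it takes over 48 s, if anything falls off the work surface, if the arm or the gripper's body presses on something with over 40 N, if the wrist force passes 120 N, or if a joint passes its speed limit or range.

## Working session

There is one attempt and no reset: what is moved stays moved. The work goes in short steps, Python scripts to look and compute and a tool call to move; the robot and the scene stay as the last step left them, time stands still between calls to the robot, and variables do not carry over. Pictures are saved under pics/ and viewed, at most 10 in all, crops included, and the job is handed in when it is done.

Besides the shell and the picture viewer there is one more tool, called after ">>>" in YAML: its name, and indented under it one key for each argument. send_rows: Moves the arm, as the interface text tells. Its arguments: {"type":"object","properties":{"delta_pos":{"type":"array"},"rotation":{"type":"array"},"jaw":{"type":"array"},"grip_force":{"type":"number"}},"required":["delta_pos","rotation","jaw"]}

```bash
mkdir -p pics
cat > h.py <<'E'
import numpy as np, cv2
from bench import ctrl
def ray(cal,u,v):
    K=np.array(cal["K"]);P=np.array(cal["pose"]);k=cal["k1"]
    d=np.array([(u-K[0,2])/K[0,0],(v-K[1,2])/K[1,1]]);s=d.copy()
    for _ in range(20): s=d/(1+k*(s@s))
    r=P[:3,:3]@np.array([s[0],s[1],1]);return P[:3,3],r
def onz(cal,u,v,z):
    o,r=ray(cal,u,v);return o+r*(z-o[2])/r[2]
def proj(cal,p):
    K=np.array(cal["K"]);P=np.array(cal["pose"]);q=P[:3,:3].T@(np.array(p)-P[:3,3])
    s=q[:2]/q[2];s=s*(1+cal["k1"]*(s@s));return s*[K[0,0],K[1,1]]+[K[0,2],K[1,2]]
E
python3 - <<'E'
from h import *
for n in("top","side"):
    cv2.imwrite(f"pics/{n}0.png",ctrl.snapshot(n));c=ctrl.calibration(n);print(n,np.round(c["K"],1).tolist(),c["k1"],np.round(c["pose"],3).tolist())
print(ctrl.state())
E
```

```text
top [[564.6, 0.0, 315.0], [0.0, 564.6, 242.7], [0.0, 0.0, 1.0]] -0.13625195804746099 [[0.018, -0.981, 0.191, 0.326], [-1.0, -0.016, 0.013, 0.022], [-0.01, -0.191, -0.982, 1.385], [0.0, 0.0, 0.0, 1.0]]
side [[519.8, 0.0, 313.6], [0.0, 519.8, 245.5], [0.0, 0.0, 1.0]] -0.10981301909871113 [[0.739, -0.516, 0.433, 0.152], [-0.673, -0.554, 0.49, -0.426], [-0.013, -0.653, -0.757, 0.862], [0.0, 0.0, 0.0, 1.0]]
{'t': 0.1, 'joint_pos': array([-67.71751777,  26.89458794,  -2.78320503,  87.86667512,
         1.38303172,  65.37496006,  -4.71644885]), 'joint_velocities': array([ 0.05839713, -0.13067966,  0.03889148, -0.18097292,  0.02910425,
       -0.0674883 , -0.02651077]), 'joint_efforts': array([ 1.17989170e-03, -5.09173000e+01, -8.08212580e-02, -2.36828417e+01,
       -6.14845078e-02,  3.45184584e-02,  4.22047174e-05]), 'position': array([0.27367398, 0.6164443 , 0.22158344]), 'tool_rot': array([-1.79897567e+02,  6.04811364e-03,  1.56062273e+02]), 'wrist_force': array([-0.12625343, -0.1897793 ,  0.28176676]), 'torque': array([ 0.02130726, -0.03061801,  0.01339861]), 'finger_force': 0.0, 'opening': 0.08704696756681966}
```

View pics/top0.png

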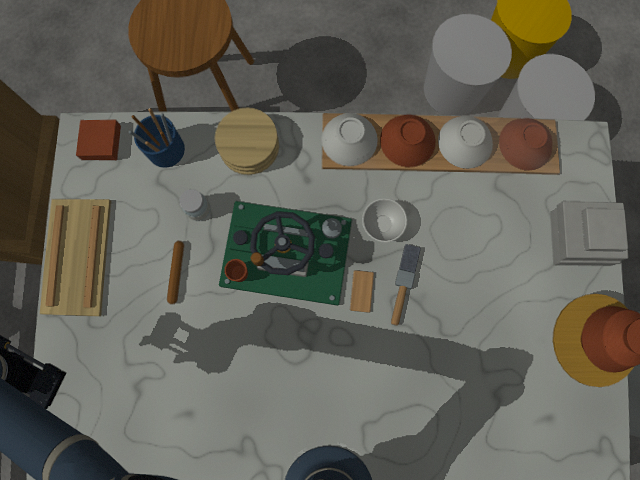

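View pics/side0.png

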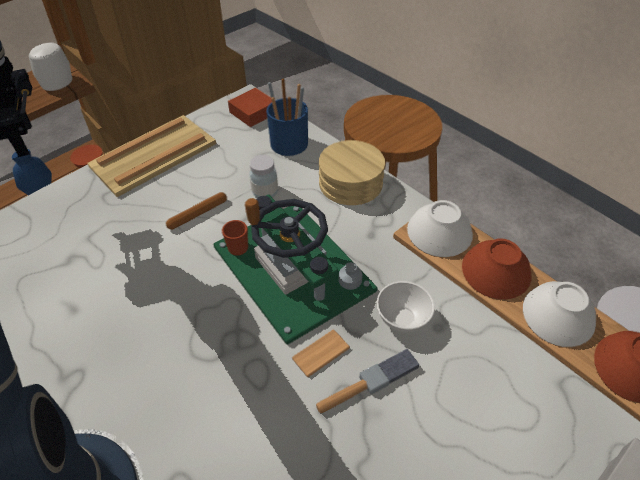

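The top view shows the wheel hub near (282,243) and the handle near (257,258). In the side view the hub is near (289,225) and the handle top near (252,203). Next I'll measure these precisely.

Run:
```python
from h import *
t=cv2.imread("pics/top0.png");s=cv2.imread("pics/side0.png")
a=cv2.resize(t[190:310,210:370],None,fx=5,fy=5,interpolation=2)[:, :800]
b=cv2.resize(s[180:300,210:370],None,fx=5,fy=5,interpolation=2)
a=cv2.resize(a,(400,300));b=cv2.resize(b,(400,300))
cv2.imwrite("pics/crop.png",cv2.resize(np.hstack([a,b]),(800,300)))
for n,im,box in(("top",t,(190,310,210,370)),("side",s,(180,300,210,370))):
    c=ctrl.calibration(n)
    hsv=cv2.cvtColor(im,cv2.COLOR_BGR2HSV);m=((hsv[...,2]<75)&(hsv[...,1]<110)).astype(np.uint8)
    M=np.zeros_like(m);M[box[0]:box[1],box[2]:box[3]]=m[box[0]:box[1],box[2]:box[3]]
    cs,_=cv2.findContours(M,0,2)
    for k in sorted(cs,key=cv2.contourArea)[-2:]:
        h=cv2.convexHull(k);pts=np.array([onz(c,u,v,.13)[:2] for u,v in h[:,0]]).astype(np.float32)
        print(n,"dark",cv2.boundingRect(k),"minEncl",cv2.minEnclosingCircle(pts))
    m=((hsv[...,0]>5)&(hsv[...,0]<20)&(hsv[...,1]>120)).astype(np.uint8)
    M[:]=0;M[box[0]:box[1],box[2]:box[3]]=m[box[0]:box[1],box[2]:box[3]]
    N,l,st,ce=cv2.connectedComponentsWithStats(M)
    for i in range(1,N):
        if st[i,4]>25: print(n,"orange",st[i],ce[i].round(1),onz(c,*ce[i],.165).round(4),[im[l==i].mean(0).round()])
    m=((hsv[...,0]>60)&(hsv[...,0]<90)&(hsv[...,1]>120)).astype(np.uint8)
    cs,_=cv2.findContours(m,0,2);k=max(cs,key=cv2.contourArea)
    pts=np.array([onz(c,u,v,.016)[:2] for u,v in k[:,0]]).astype(np.float32);print(n,"plate",cv2.minAreaRect(pts))
```

```text
top dark (318, 213, 52, 92) minEncl ((0.536317765712738, 0.0071190120652318), 0.10693340748548508)
top dark (250, 211, 65, 66) minEncl ((0.5609474778175354, 0.10969947278499603), 0.08469662070274353)
top orange [251 252  13  14 130] [256.9 258.6] [0.5261 0.1653 0.165 ] [array([28., 56., 83.])]
top orange [225 259  23  23 414] [235.9 270.1] [0.4997 0.2106 0.165 ] [array([22., 36., 71.])]
top orange [351 271  19  39 643] [360.7 291. ] [ 0.4588 -0.0626  0.165 ] [array([ 67., 102., 132.])]
top plate ((0.5684943795204163, 0.11325737833976746), (0.2962135970592499, 0.21748876571655273), 82.06500244140625)
side dark (310, 256, 19, 19) minEncl ((0.5476253628730774, 0.006076275371015072), 0.021444160491228104)
side dark (251, 196, 77, 90) minEncl ((0.5380226969718933, 0.10611390322446823), 0.12152200937271118)
side orange [210 193  16  17 170] [217.  199.8] [0.4925 0.2382 0.165 ] [array([33., 58., 91.])]
side orange [245 198  15  27 282] [252.5 210.9] [0.5243 0.167  0.165 ] [array([30., 54., 84.])]
side orange [222 220  26  35 690] [235.6 236.7] [0.4617 0.1362 0.165 ] [array([27., 41., 82.])]
side orange [280 233  13   9  54] [285.8 238.3] [0.5256 0.0712 0.165 ] [array([32., 70., 94.])]
side plate ((0.5655394196510315, 0.11115197092294693), (0.30059751868247986, 0.21819384396076202), 82.37007904052734)
```

View pics/crop.png

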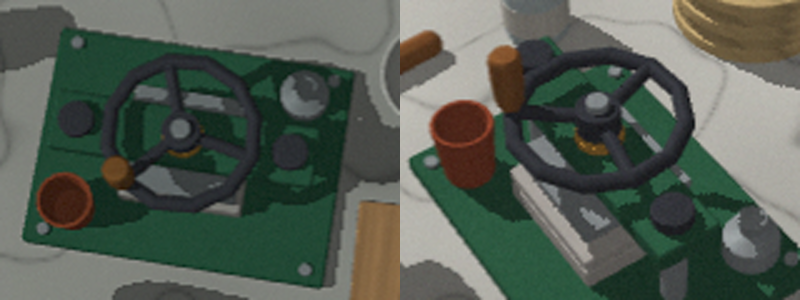

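The crop confirms it: in the top view the handle is at the left-front of the wheel, beside the cup, at about (257,258). The hub top is at about (282,241) in the top view and (289,221) in the side view.

```bash
cat >> h.py <<'E'
def tri(a,b):
    (o,r),(p,s)=ray(ctrl.calibration("top"),*a),ray(ctrl.calibration("side"),*b)
    k=np.linalg.lstsq(np.c_[r,-s],p-o,rcond=None)[0];A,B=o+r*k[0],p+s*k[1];return (A+B)/2,np.linalg.norm(A-B)
E
python3 - <<'E'
from h import *
for z in(.149,):print(onz(ctrl.calibration("top"),282,241.2,z),onz(ctrl.calibration("side"),288.8,221.2,z))
print(tri((282,241.2),(288.8,221.2)),tri((256.9,258.6),(252.5,210.9)))
E
```

```text
[0.56904228 0.11246876 0.149     ] [0.56630654 0.11166553 0.149     ]
(array([0.56864259, 0.11311578, 0.14657375]), np.float64(0.0019697269465152123)) (array([0.52492917, 0.16576737, 0.16580234]), np.float64(0.00227131695596059))
```

>>> send_rows:
  delta_pos:
    - [0,0,-2]
    - [-2,-2,-4]
    - [-5,-4.4,-4]
    - [-9,-8,-4]
    - [-13,-11.5,-4]
    - [-17,-15,-4]
    - [-21,-18.5,-4]
    - [-25,-22,-4]
    - [-29,-25.6,-4]
    - [-33,-29.1,-4]
    - [-36.5,-32.2,-4]
    - [-39,-34.4,-4]
    - [-40.9,-36,-4]
    - [-40.9,-36,-4]
    - [-40.9,-36,-4]
  rotation:
    - [0,0,0]
    - [0,0,-2]
    - [0,0,-4]
    - [0,0,-6]
    - [0,0,-8]
    - [0,0,-10]
    - [0,0,-12]
    - [0,0,-14]
    - [0,0,-16]
    - [0,0,-18]
    - [0,0,-20]
    - [0,0,-22]
    - [0,0,-24]
    - [0,0,-24]
    - [0,0,-24]
  jaw: [0.2,0.5,1,1,1,1,1,1,1,1,1,1,1,1,1]
  grip_force: 10

```text
t: 1.98
position: [0.501, 0.1232, 0.2623]
tool_rot: [180.0, -0.0, -179.9]
wrist_force: [0.5, 0.3, -0.0]
opening: 0.0007
finger_force: 0.0
```

>>> send_rows:
  delta_pos:
    - [0,0.0,2]
    - [0,-0.1,5]
    - [0,-0.1,8]
    - [0,-0.1,10]
    - [0,-0.1,10.6]
    - [0,-0.1,10.6]
  rotation:
    - [0,0,0]
    - [0,0,0]
    - [0,0,0]
    - [0,0,0]
    - [0,0,0]
    - [0,0,0]
  jaw: [1,1,1,1,1,1]

```text
t: 2.72
position: [0.5014, 0.1219, 0.1567]
tool_rot: [180.0, -0.0, -179.9]
wrist_force: [0.7, -0.4, 0.2]
opening: 0.0007
finger_force: 0.0
```

Run:
```python
from h import *
print(ctrl.state()["position"])
a=[cv2.resize(im,(400,300)) for im in (ctrl.snapshot("side")[140:290,190:390],ctrl.snapshot("wrist"))]
cv2.imwrite("pics/c1.png",np.hstack(a))
# pusher path relative to hub, world -> cm
for ph in np.arange(172,-240,-4.5):pass
```

```text
[0.50144941 0.12190928 0.15665548]
```

View pics/c1.png

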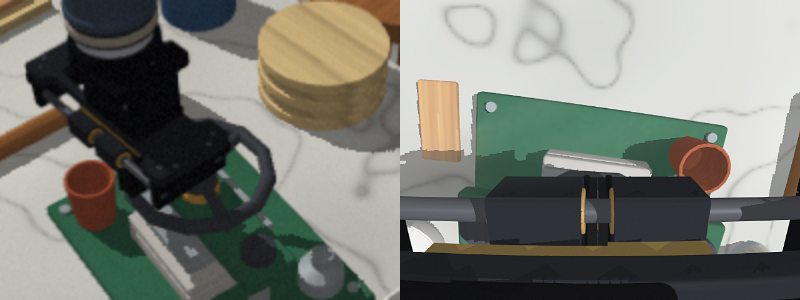

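The left half shows the closed fingers down at the near side of the wheel, behind the handle. The gripper hides the handle, and the cup is untouched. The right half shows the wrist view with the fingers in front and nothing touched. Next I'll tabulate the arc.

Run:
```python
import numpy as np
# tool-frame offsets (cm) from each call's start, radius 6.8, yaw 180: tool x=-X, y=+Y
p=lambda d:np.array([-6.8*np.cos(np.radians(d)),6.8*np.sin(np.radians(d))])
for s in(172,82,-8,-98,-188):
    print(s,[(p(s-4.5*k)-p(s)).round(1).tolist() for k in range(1,21 if s>-188 else 7)], (np.array([56.8,11.2])+p(s-90)*[-1,1]).round(1))
```

```text
172 [[-0.1, 0.5], [-0.2, 1.0], [-0.4, 1.5], [-0.6, 2.0], [-0.9, 2.5], [-1.2, 3.0], [-1.5, 3.4], [-1.8, 3.8], [-2.2, 4.1], [-2.6, 4.5], [-3.1, 4.8], [-3.5, 5.1], [-4.0, 5.3], [-4.5, 5.5], [-5.0, 5.6], [-5.6, 5.8], [-6.1, 5.8], [-6.6, 5.9], [-7.1, 5.8], [-7.7, 5.8]] [57.7 17.9]
82 [[-0.5, -0.1], [-1.0, -0.2], [-1.5, -0.4], [-2.0, -0.6], [-2.5, -0.9], [-3.0, -1.2], [-3.4, -1.5], [-3.8, -1.8], [-4.1, -2.2], [-4.5, -2.6], [-4.8, -3.1], [-5.1, -3.5], [-5.3, -4.0], [-5.5, -4.5], [-5.6, -5.0], [-5.8, -5.6], [-5.8, -6.1], [-5.9, -6.6], [-5.8, -7.1], [-5.8, -7.7]] [63.5 10.3]
-8 [[0.1, -0.5], [0.2, -1.0], [0.4, -1.5], [0.6, -2.0], [0.9, -2.5], [1.2, -3.0], [1.5, -3.4], [1.8, -3.8], [2.2, -4.1], [2.6, -4.5], [3.1, -4.8], [3.5, -5.1], [4.0, -5.3], [4.5, -5.5], [5.0, -5.6], [5.6, -5.8], [6.1, -5.8], [6.6, -5.9], [7.1, -5.8], [7.7, -5.8]] [55.9  4.5]
-98 [[0.5, 0.1], [1.0, 0.2], [1.5, 0.4], [2.0, 0.6], [2.5, 0.9], [3.0, 1.2], [3.4, 1.5], [3.8, 1.8], [4.1, 2.2], [4.5, 2.6], [4.8, 3.1], [5.1, 3.5], [5.3, 4.0], [5.5, 4.5], [5.6, 5.0], [5.8, 5.6], [5.8, 6.1], [5.9, 6.6], [5.8, 7.1], [5.8, 7.7]] [50.1 12.1]
-188 [[-0.1, 0.5], [-0.2, 1.0], [-0.4, 1.5], [-0.6, 2.0], [-0.9, 2.5], [-1.2, 3.0]] [57.7 17.9]
```

>>> send_rows:
  delta_pos:
    - [-0.1,0.5,0]
    - [-0.2,1.0,0]
    - [-0.4,1.5,0]
    - [-0.6,2.0,0]
    - [-0.9,2.5,0]
    - [-1.2,3.0,0]
    - [-1.5,3.4,0]
    - [-1.8,3.8,0]
    - [-2.2,4.1,0]
  rotation:
    - [0,0,0]
    - [0,0,0]
    - [0,0,0]
    - [0,0,0]
    - [0,0,0]
    - [0,0,0]
    - [0,0,0]
    - [0,0,0]
    - [0,0,0]
  jaw: [1,1,1,1,1,1,1,1,1]

```text
t: 3.95
position: [0.5233, 0.1625, 0.1563]
tool_rot: [180.0, -0.1, -179.9]
wrist_force: [-1.0, -2.4, 1.0]
opening: 0.0008
finger_force: 1.1
```

Run:
```python
from h import *
print(ctrl.state()["position"],ctrl.state()["wrist_force"])
a=[cv2.resize(im,(400,300)) for im in (ctrl.snapshot("side")[140:290,190:390],ctrl.snapshot("top")[175:325,190:390])]
cv2.imwrite("pics/c2.png",np.hstack(a))
```

```text
[0.52329901 0.16248538 0.15632986] [-0.9808381  -2.35611097  0.9626696 ]
```

View pics/c2.png

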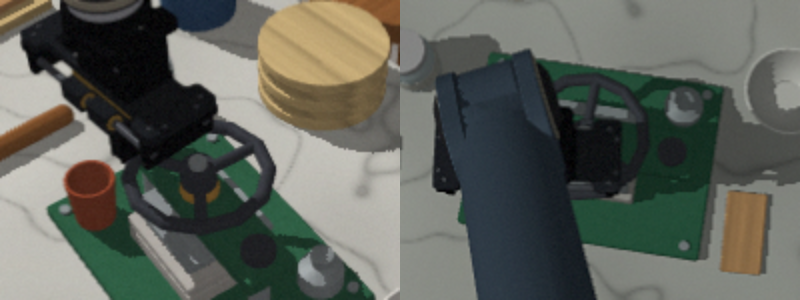

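The left half shows the wheel's spokes turned and the gripper above the rim. In the right half the arm hides the handle. The force of 2.6 N fits a push on the handle, so I'll carry on.

>>> send_rows:
  delta_pos:
    - [-0.4,0.4,0]
    - [-0.9,0.7,0]
    - [-1.3,1.0,0]
    - [-1.8,1.2,0]
    - [-2.3,1.4,0]
    - [-2.8,1.5,0]
    - [-3.4,1.7,0]
    - [-3.9,1.7,0]
    - [-4.4,1.8,0]
    - [-4.9,1.7,0]
    - [-5.5,1.7,0]
    - [-6,1.6,0]
    - [-6.5,1.5,0]
    - [-7,1.3,0]
    - [-7.5,1.1,0]
    - [-8,0.8,0]
    - [-8.5,0.5,0]
    - [-8.9,0.2,0]
    - [-9.3,-0.1,0]
    - [-9.6,-0.5,0]
  rotation:
    - [0,0,0]
    - [0,0,0]
    - [0,0,0]
    - [0,0,0]
    - [0,0,0]
    - [0,0,0]
    - [0,0,0]
    - [0,0,0]
    - [0,0,0]
    - [0,0,0]
    - [0,0,0]
    - [0,0,0]
    - [0,0,0]
    - [0,0,0]
    - [0,0,0]
    - [0,0,0]
    - [0,0,0]
    - [0,0,0]
    - [0,0,0]
    - [0,0,0]
  jaw: [1,1,1,1,1,1,1,1,1,1,1,1,1,1,1,1,1,1,1,1]

```text
t: 6.55
position: [0.6144, 0.1543, 0.155]
tool_rot: [-179.8, -0.8, 179.9]
wrist_force: [-16.0, -5.5, 5.1]
opening: 0.0008
finger_force: 8.1
```

The force has swung radial, pushing inward on the tool. The flat face of the finger is bearing on the handle nearly radially, so I'll back off, look, and use the corner or the other face instead.

>>> send_rows:
  delta_pos:
    - [0.4,-0.2,0]
    - [1.0,-0.3,-0.2]
    - [1.5,-0.4,-0.4]
    - [1.5,-0.4,-0.4]
  rotation:
    - [0,0,0]
    - [0,0,0]
    - [0,0,0]
    - [0,0,0]
  jaw: [1,1,1,1]

```text
t: 7.05
position: [0.6051, 0.1535, 0.1613]
tool_rot: [180.0, 0.1, -179.9]
wrist_force: [0.8, -0.5, 0.4]
opening: 0.0007
finger_force: 0.0
```

Run:
```python
from h import *
print(ctrl.state()["position"],ctrl.state()["wrist_force"])
a=[cv2.resize(im,(400,300)) for im in (ctrl.snapshot("side")[140:290,190:390],ctrl.snapshot("wrist"))]
cv2.imwrite("pics/c3.png",np.hstack(a))
```

```text
[0.60507689 0.15348184 0.16131395] [ 0.81565989 -0.47893055  0.35370321]
```

View pics/c3.png

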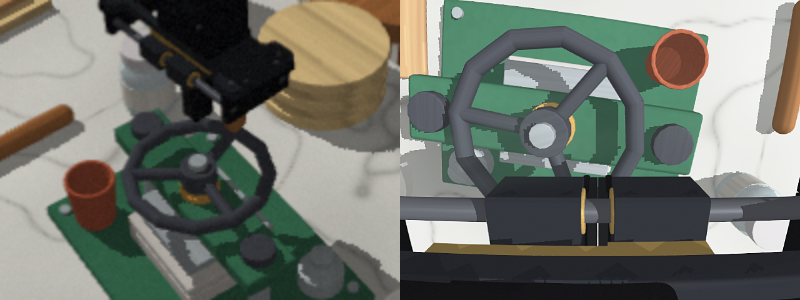

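The left half shows the handle just behind the gripper, at about (235,125) in the crop. In the right half the spokes put the handle at about 16°. From here I'll push on the corner or face of the finger that matches the tangent.

```bash
cat > path.py <<'E'
import numpy as np
H=np.array([.568,.112])
def P(th,hx=.008,hy=.015):
    a=np.radians(th);t=np.array([np.sin(a),-np.cos(a)])
    return H+.068*np.array([np.cos(a),np.sin(a)])-np.clip(t/.4,-1,1)*[hx,hy]-.013*t
if __name__=="__main__":
    s=np.array([.605,.1535]);print("go",P(28),P(16))
    for i,st in enumerate((28,-52,-132)):
        b=P(st)
        print(st,b.round(4),[[float(x) for x in ((P(st-4*k)-b)*[-100,100]).round(1)] for k in range(1,21)])
E
python3 path.py
```

```text
go [0.61393731 0.17040238] [0.62426976 0.15823974]
28 [0.6139 0.1704] [[-0.3, -0.4], [-0.7, -0.8], [-1.0, -1.2], [-1.4, -1.7], [-1.7, -2.1], [-2.0, -2.6], [-2.2, -3.0], [-2.4, -3.5], [-2.6, -4.0], [-2.7, -4.5], [-2.9, -5.0], [-2.9, -5.4], [-2.9, -5.9], [-2.8, -6.4], [-2.7, -6.8], [-2.5, -7.3], [-2.3, -7.7], [-2.0, -8.1], [-1.7, -8.5], [-1.4, -8.9]]
-52 [0.6281 0.0814] [[0.3, -0.4], [0.7, -0.7], [1.1, -1.0], [1.5, -1.4], [1.9, -1.8], [2.3, -2.3], [2.7, -2.8], [3.2, -3.2], [3.7, -3.6], [4.1, -3.9], [4.6, -4.2], [5.1, -4.5], [5.6, -4.8], [6.1, -5.0], [6.6, -5.1], [7.0, -5.1], [7.5, -5.0], [7.9, -4.8], [8.4, -4.6], [8.8, -4.4]]
-132 [0.5402 0.0378] [[0.4, 0.3], [0.8, 0.6], [1.2, 0.9], [1.5, 1.2], [1.8, 1.6], [2.1, 2.0], [2.5, 2.4], [2.8, 2.8], [3.2, 3.2], [3.5, 3.7], [3.8, 4.2], [4.0, 4.6], [4.2, 5.1], [4.4, 5.6], [4.6, 6.1], [4.7, 6.5], [4.7, 7.0], [4.8, 7.5], [4.6, 8.0], [4.5, 8.4]]
```

>>> send_rows:
  delta_pos:
    - [0,0.6,0]
    - [0,1.2,0]
    - [-0.4,1.7,0]
    - [-0.9,1.7,0]
    - [-1.2,1.3,0]
    - [-1.6,0.9,0]
    - [-1.9,0.5,0]
    - [-2.3,0.0,0]
    - [-2.6,-0.4,0]
    - [-2.9,-0.9,0]
    - [-3.1,-1.3,0]
    - [-3.3,-1.8,0]
    - [-3.5,-2.3,0]
    - [-3.6,-2.8,0]
    - [-3.8,-3.3,0]
    - [-3.8,-3.7,0]
  rotation:
    - [0,0,0]
    - [0,0,0]
    - [0,0,0]
    - [0,0,0]
    - [0,0,0]
    - [0,0,0]
    - [0,0,0]
    - [0,0,0]
    - [0,0,0]
    - [0,0,0]
    - [0,0,0]
    - [0,0,0]
    - [0,0,0]
    - [0,0,0]
    - [0,0,0]
    - [0,0,0]
  jaw: [1,1,1,1,1,1,1,1,1,1,1,1,1,1,1,1]

```text
t: 9.15
position: [0.6425, 0.1158, 0.1604]
tool_rot: [180.0, -0.0, -180.0]
wrist_force: [-1.4, 2.9, 1.2]
opening: 0.0007
finger_force: 1.5
```

>>> send_rows:
  delta_pos:
    - [0,-0.5,0]
    - [0.1,-1,0]
    - [0.2,-1.4,0]
    - [0.4,-1.9,0]
    - [0.6,-2.3,0]
    - [0.9,-2.7,0]
    - [1.2,-3.1,0]
    - [1.5,-3.5,0]
    - [1.8,-3.9,0]
    - [2.2,-4.2,0]
    - [2.6,-4.5,0]
    - [3.0,-4.9,0]
  rotation:
    - [0,0,0]
    - [0,0,0]
    - [0,0,0]
    - [0,0,0]
    - [0,0,0]
    - [0,0,0]
    - [0,0,0]
    - [0,0,0]
    - [0,0,0]
    - [0,0,0]
    - [0,0,0]
    - [0,0,0]
  jaw: [1,1,1,1,1,1,1,1,1,1,1,1]

```text
t: 10.65
position: [0.6128, 0.0669, 0.1608]
tool_rot: [180.0, 0.1, -179.9]
wrist_force: [1.2, 3.9, -0.0]
opening: 0.0001
finger_force: 1.4
```

Run:
```python
from h import *
print(ctrl.state()["position"],ctrl.state()["wrist_force"])
a=[cv2.resize(im,(400,300)) for im in (ctrl.snapshot("side")[150:300,190:390],ctrl.snapshot("wrist"))]
cv2.imwrite("pics/c4.png",np.hstack(a))
```

```text
[0.61279876 0.06690767 0.16078018] [ 1.24935512  3.87952783 -0.01898196]
```

View pics/c4.png

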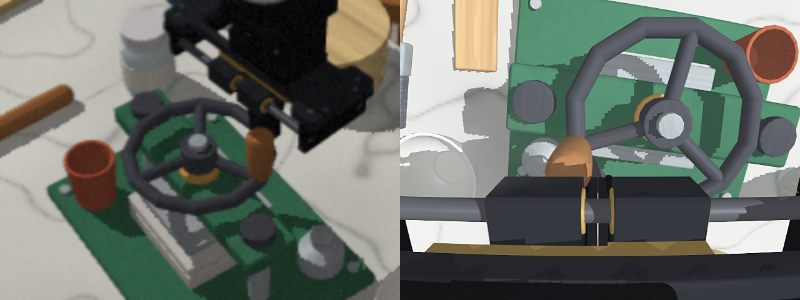

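The wrist half shows the handle, orange at (570,160), left of the fingers at about -75°. Its contact is at the finger's inner corner, so I'll move the finger slightly outward and recompute the arc.

Run:
```python
from h import *
from path import P,H
h=onz(ctrl.calibration("side"),320,227.5,.165);d=h[:2]-H;print(h,np.degrees(np.arctan2(d[1],d[0])),np.hypot(*d))
b=np.array([.6128,.0669])
print([[float(x) for x in ((P(t,.012,.010)-b)*[-100,100]).round(1)] for t in range(-68,-145,-4)])
b=P(-140,.012,.010);print(b,[[float(x) for x in ((P(t,.012,.010)-b)*[-100,100]).round(1)] for t in range(-144,-225,-4)])
```

```text
[0.58839868 0.04860953 0.165     ] -72.16212730068816 0.0665917217053581
[[-0.5, -0.4], [-0.1, -0.8], [0.4, -1.2], [0.8, -1.5], [1.3, -1.9], [1.7, -2.2], [2.2, -2.4], [2.7, -2.6], [3.2, -2.8], [3.7, -3.0], [4.1, -3.1], [4.6, -3.2], [5.1, -3.2], [5.6, -3.0], [6.0, -2.9], [6.4, -2.6], [6.9, -2.4], [7.3, -2.1], [7.7, -1.9], [8.0, -1.5]]
[0.53626522 0.04833186] [[0.4, 0.3], [0.7, 0.7], [1.0, 1.0], [1.3, 1.4], [1.7, 1.8], [2.2, 2.2], [2.6, 2.7], [3.0, 3.1], [3.3, 3.6], [3.6, 4.1], [3.9, 4.5], [4.2, 5.0], [4.4, 5.5], [4.5, 6.0], [4.7, 6.5], [4.8, 6.9], [4.6, 7.4], [4.5, 7.9], [4.3, 8.3], [4.1, 8.7], [3.8, 9.2]]
```

>>> send_rows:
  delta_pos:
    - [-0.7,0.1,0]
    - [-0.7,-0.5,0]
    - [-0.2,-1.0,0]
    - [0.4,-1.2,0]
    - [0.8,-1.5,0]
    - [1.3,-1.9,0]
    - [1.7,-2.2,0]
    - [2.2,-2.4,0]
    - [2.7,-2.6,0]
    - [3.2,-2.8,0]
    - [3.7,-3.0,0]
    - [4.1,-3.1,0]
    - [4.6,-3.2,0]
    - [5.1,-3.2,0]
    - [5.6,-3.0,0]
  rotation:
    - [0,0,0]
    - [0,0,0]
    - [0,0,0]
    - [0,0,0]
    - [0,0,0]
    - [0,0,0]
    - [0,0,0]
    - [0,0,0]
    - [0,0,0]
    - [0,0,0]
    - [0,0,0]
    - [0,0,0]
    - [0,0,0]
    - [0,0,0]
    - [0,0,0]
  jaw: [1,1,1,1,1,1,1,1,1,1,1,1,1,1,1]

```text
t: 12.62
position: [0.5561, 0.0361, 0.1605]
tool_rot: [-179.9, -0.0, -180.0]
wrist_force: [2.0, -2.8, 0.5]
opening: 0.0002
finger_force: 1.4
```

Run:
```python
from h import *
from path import P,H
print(ctrl.state()["position"],ctrl.state()["wrist_force"])
im=ctrl.snapshot("side");hsv=cv2.cvtColor(im,cv2.COLOR_BGR2HSV)
m=((hsv[...,0]>5)&(hsv[...,0]<20)&(hsv[...,1]>120)).astype(np.uint8)
M=m*0;M[180:290,245:345]=m[180:290,245:345]
N,l,st,ce=cv2.connectedComponentsWithStats(M)
for i in range(1,N):
    if st[i,4]>25:
        h=onz(ctrl.calibration("side"),*ce[i],.165);d=h[:2]-H;print(st[i],h,np.degrees(np.arctan2(d[1],d[0])),np.hypot(*d))
a=[cv2.resize(x,(400,300)) for x in (im[150:300,190:390],ctrl.snapshot("wrist"))]
cv2.imwrite("pics/c5.png",np.hstack(a))
```

```text
[0.55614743 0.03606345 0.16045801] [ 1.97471315 -2.79456621  0.49170683]
[280 227  23  28 374] [0.53443788 0.05823324 0.165     ] -121.97311182876203 0.06338201897160338
[245 237   3  15  37] [0.46570394 0.11073656 0.165     ] -179.29238659586804 0.10230385987511108
```

>>> send_rows:
  delta_pos:
    - [0.4,0.1,0]
    - [0.8,0.4,0]
    - [1.3,0.6,0]
    - [1.7,0.9,0]
    - [2.1,1.1,0]
    - [2.5,1.4,0]
    - [2.8,1.8,0]
    - [3.1,2.1,0]
    - [3.4,2.5,0]
    - [3.8,2.9,0]
    - [4.3,3.3,0]
    - [4.7,3.8,0]
    - [5.1,4.2,0]
  rotation:
    - [0,0,0]
    - [0,0,0]
    - [0,0,0]
    - [0,0,0]
    - [0,0,0]
    - [0,0,0]
    - [0,0,0]
    - [0,0,0]
    - [0,0,0]
    - [0,0,0]
    - [0,0,0]
    - [0,0,0]
    - [0,0,0]
  jaw: [1,1,1,1,1,1,1,1,1,1,1,1,1]

```text
t: 14.35
position: [0.5055, 0.0795, 0.1607]
tool_rot: [180.0, 0.0, -179.9]
wrist_force: [1.5, -2.0, -0.0]
opening: 0.0002
finger_force: 1.0
```

```bash
cat > see.py <<'E'
from h import *
from path import P,H
print(ctrl.state()["position"],ctrl.state()["wrist_force"])
im=ctrl.snapshot("side");hsv=cv2.cvtColor(im,cv2.COLOR_BGR2HSV)
m=((hsv[...,0]>5)&(hsv[...,0]<20)&(hsv[...,1]>120)).astype(np.uint8)
M=m*0;M[180:290,210:345]=m[180:290,210:345]
N,l,st,ce=cv2.connectedComponentsWithStats(M)
for i in range(1,N):
    if st[i,4]>25:
        h=onz(ctrl.calibration("side"),*ce[i],.165);d=h[:2]-H;print(st[i],h,np.degrees(np.arctan2(d[1],d[0])),np.hypot(*d))
a=[cv2.resize(x,(400,300)) for x in (im[150:300,190:390],ctrl.snapshot("wrist"))]
cv2.imwrite("pics/c6.png",np.hstack(a))
E
python3 see.py
```

```text
[0.50553377 0.07954644 0.16070716] [ 1.52876490e+00 -2.04289979e+00 -5.02975554e-04]
[210 193  15  16 151] [0.49082438 0.23859864 0.165     ] 121.36684653781127 0.14826763627105952
[222 220  26  35 692] [0.46169682 0.13611312 0.165     ] 167.21966837240836 0.10900370745219146
[257 230  13  20 125] [0.49118162 0.09587241 0.165     ] -168.14327155195045 0.07849307767911896
```

View pics/c6.png

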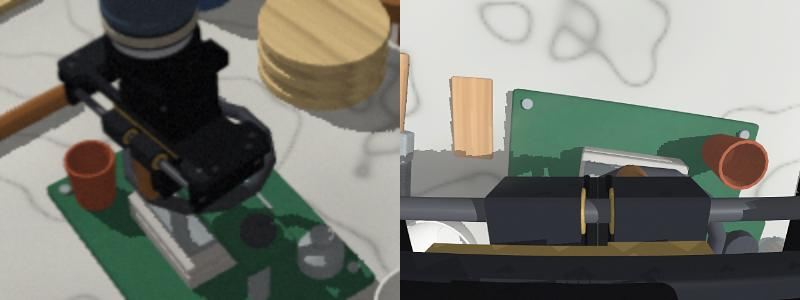

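The left half shows the handle just visible beneath the gripper at (145,180). In the wrist half it sits ahead of the fingers at (630,172). It is at about -172°, so I'll carry on and stop short of the goal.

>>> send_rows:
  delta_pos:
    - [0.3,0.5,0]
    - [0.6,1.0,0]
    - [0.9,1.4,0]
    - [1.2,1.9,0]
    - [1.4,2.4,0]
    - [1.5,2.9,0]
    - [1.7,3.4,0]
    - [1.8,3.8,0]
    - [1.6,4.3,0]
    - [1.5,4.8,0]
    - [1.3,5.2,0]
    - [1.3,5.2,0]
  rotation:
    - [0,0,0]
    - [0,0,0]
    - [0,0,0]
    - [0,0,0]
    - [0,0,0]
    - [0,0,0]
    - [0,0,0]
    - [0,0,0]
    - [0,0,0]
    - [0,0,0]
    - [0,0,0]
    - [0,0,0]
  jaw: [1,1,1,1,1,1,1,1,1,1,1,1]

```text
t: 15.95
position: [0.4914, 0.1327, 0.1601]
tool_rot: [179.9, -0.1, -179.8]
wrist_force: [-4.9, 1.1, -0.6]
opening: 0.0007
finger_force: 2.2
```

```bash
python3 see.py
```

```text
[0.49144191 0.13267636 0.1600878 ] [-4.88073472  1.1313888  -0.59728426]
[210 196   8  14  69] [0.482481   0.23870935 0.165     ] 124.01630123004324 0.15286843724813673
[222 220  26  35 617] [0.45875818 0.13498734 0.165     ] 168.11683722472966 0.11163418783625119
[280 233  18   9  69] [0.52876365 0.0683253  0.165     ] -131.93579631086453 0.058710909728388626
```

>>> send_rows:
  delta_pos:
    - [0.5,-1.0,0]
    - [0.8,-2.0,0]
    - [0.8,-2.0,-2]
    - [0.8,-2.0,-6]
    - [0.8,-2.0,-11]
    - [0.8,0,-12]
    - [0.8,5,-12]
    - [0.8,10,-12]
    - [0.8,15,-12]
    - [0.8,20,-12]
    - [0.8,24,-12]
    - [0.8,24,-12]
  rotation:
    - [0,0,0]
    - [0,0,0]
    - [0,0,0]
    - [0,0,0]
    - [0,0,0]
    - [0,0,0]
    - [0,0,0]
    - [0,0,0]
    - [0,0,0]
    - [0,0,0]
    - [0,0,0]
    - [0,0,0]
  jaw: [1,1,1,1,1,1,1,1,1,1,1,1]

```text
t: 17.55
position: [0.4836, 0.3742, 0.2801]
tool_rot: [179.9, -0.0, -179.7]
wrist_force: [-0.1, -0.1, 0.1]
opening: 0.0002
finger_force: 0.0
```

```bash
sed -i 's/c6/c7/;s/im\[150:300,190:390\]/ctrl.snapshot("top")[170:320,190:390]/' see.py; python3 see.py
```

```text
[0.4836495  0.37423814 0.28014925] [-0.06495645 -0.10123088  0.11110967]
[210 193  16  16 166] [0.49293418 0.2385127  0.165     ] 120.68261038217757 0.14710655912436874
[222 206  37  49 988] [0.47662238 0.1405587  0.165     ] 162.6441489725594 0.09573645882115803
[280 233  18   9  72] [0.52843745 0.06884543 0.165     ] -132.51347001268826 0.05854495527906711
```

View pics/c7.png

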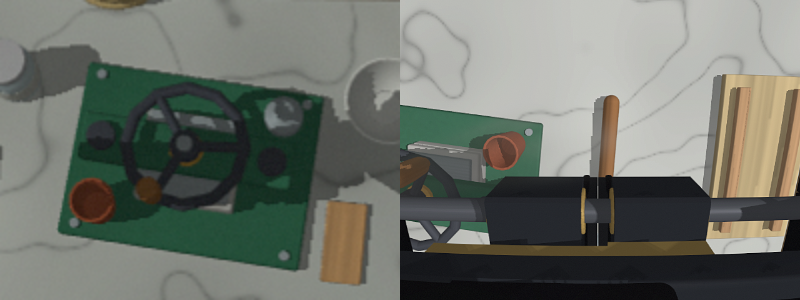

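The top crop shows the handle at about (148,190), short of its starting position, with the cup and weight in place. I'll measure it the same way as at the start.

```bash
cat > m.py <<'E'
from h import *
from path import H
def f(im):
    hsv=cv2.cvtColor(im,cv2.COLOR_BGR2HSV)
    m=((hsv[...,0]>5)&(hsv[...,0]<20)&(hsv[...,1]>120)).astype(np.uint8)
    N,l,st,ce=cv2.connectedComponentsWithStats(m)
    for i in range(1,N):
        d=onz(ctrl.calibration("top"),*ce[i],.165)[:2]-H
        if st[i,4]>60 and np.hypot(*d)<.085: print(st[i],ce[i],d+H,np.degrees(np.arctan2(d[1],d[0])),np.hypot(*d))
f(cv2.imread("pics/top0.png"));f(ctrl.snapshot("top"))
E
python3 m.py
```

```text
[251 252  13  14 130] [256.90769231 258.61538462] [0.52605322 0.165346  ] 128.17851555025572 0.06786256941628535
[258 259  12  13 125] [263.968 264.84 ] [0.51251528 0.14931925] 146.07506287879107 0.06686763895225362
```

18° are left, about 21 mm. I'll approach again from behind the handle and push along the chord.

>>> send_rows:
  delta_pos:
    - [0,-5,0]
    - [0,-10,0]
    - [0,-15,0]
    - [0,-20,0]
    - [0,-24,0]
    - [0,-26.4,0]
    - [0,-26.4,4]
    - [0,-26.4,9]
    - [0,-26.4,12]
    - [0,-26.4,12]
    - [-0.3,-25.7,12]
    - [-0.6,-25.0,12]
    - [-0.9,-24.6,12]
    - [-1.2,-24.2,12]
    - [-1.5,-23.8,12]
    - [-1.8,-23.5,12]
    - [-2.1,-23.2,12]
    - [-2.3,-23.0,12]
    - [-2.3,-23.0,12]
  rotation:
    - [0,0,0]
    - [0,0,0]
    - [0,0,0]
    - [0,0,0]
    - [0,0,0]
    - [0,0,0]
    - [0,0,0]
    - [0,0,0]
    - [0,0,0]
    - [0,0,0]
    - [0,0,0]
    - [0,0,0]
    - [0,0,0]
    - [0,0,0]
    - [0,0,0]
    - [0,0,0]
    - [0,0,0]
    - [0,0,0]
    - [0,0,0]
  jaw: [1,1,1,1,1,1,1,1,1,1,1,1,1,1,1,1,1,1,1]

```text
t: 20.12
position: [0.508, 0.1413, 0.1605]
tool_rot: [180.0, 0.0, -179.9]
wrist_force: [-0.3, -1.1, 0.2]
opening: 0.0007
finger_force: 0.4
```

>>> send_rows:
  delta_pos:
    - [1.0,-1.0,0]
    - [2.0,-2.5,0]
    - [2.0,-2.5,-2]
    - [2.0,-2.5,-6]
    - [2.0,-2.5,-11]
    - [2,0,-12]
    - [2,5,-12]
    - [2,10,-12]
    - [2,15,-12]
    - [2,20,-12]
    - [2,24,-12]
    - [2,24,-12]
  rotation:
    - [0,0,0]
    - [0,0,0]
    - [0,0,0]
    - [0,0,0]
    - [0,0,0]
    - [0,0,0]
    - [0,0,0]
    - [0,0,0]
    - [0,0,0]
    - [0,0,0]
    - [0,0,0]
    - [0,0,0]
  jaw: [1,1,1,1,1,1,1,1,1,1,1,1]

```text
t: 21.62
position: [0.4857, 0.3836, 0.28]
tool_rot: [179.9, -0.1, -179.6]
wrist_force: [-0.4, -0.9, 0.7]
opening: 0.0006
finger_force: 0.0
```

```bash
python3 m.py
```

```text
[251 252  13  14 130] [256.90769231 258.61538462] [0.52605322 0.165346  ] 128.17851555025572 0.06786256941628535
[252 253  13  14 126] [257.9047619  259.73015873] [0.52361368 0.163058  ] 131.001454365471 0.06765400957775898
```

The handle is 3.3 mm from where it began, against a tolerance of 12 mm. The arm is clear and the bystanders are untouched, so I'm handing in.

```bash
python3 -c "
from h import *
a=ctrl.snapshot('top');b=cv2.imread('pics/top0.png');d=cv2.absdiff(a,b).max(2)[185:330,215:430]
print((d>40).sum(), np.argwhere(d>40).mean(0) if (d>40).any() else '')
print(ctrl.hand_in())"
```

```text
4205 [104.26539834 114.40713436]
the job is handed in; nothing more can be done
None
```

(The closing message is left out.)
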